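Set, lock and run the specimen purge

ROBOT

A 6-joint arm with a two-finger parallel gripper is mounted at the origin on the work surface. World frame = base frame: x ahead of the robot, y to its left, z up, the work surface at z = 0. Lengths are in mm, angles in rad, forces in N, time in s.
With the tool pointing down it reaches from about 300 to 775 mm from the base axis. Payload 14.6 kg.
Tool frame: the origin (TCP) lies on the centre line of the jaws, within the pads' length; the fingertips stand 8 mm ahead of it and the grasp point (between the pads) lies 11 mm behind it; z points along the fingers, y is the direction in which the jaws open and shut (so a half turn about z gives the same grasp; the last joint's range is limited). The gripper opens to 94 mm and grips with 3 to 60 N. Pads are 16 mm wide; open, the fingers measure 119 mm over their backs; the gripper's body (75 mm by 177 mm) begins 78 mm behind the grasp point.
Start: joints at [1.237, 0.3, 1.521, -0, 1.321, -0.067], TCP at [145.003, 530.531, 184.746] pointing down, gripper open.
Joint ranges: [-3.03, 3.03], [-0.79, 2.21], [0.23, 2.52], [-1.04, 4.18], [0, 3.07], [-2.55, 2.55]. Speed limits (rad/s): [2.22, 2.22, 2.57, 3.14, 3.14, 3.14].

INTERFACE

Orientations are given as [roll, pitch, yaw] about the fixed x, y, z axes, in that order (R = Rz(yaw) Ry(pitch) Rx(roll)).
In Python, from cell import read_state, cams, manip gives the robot as it stands.
- The arm moves only by the shell command python3 -m handwheel 'ROWS' [OPENING] [FORCE]. ROWS is JSON, a list of rows, each a list of 4 numbers: the shift along the tool's x, y, z in m, then the turn about the tool's z in degrees. In form: [[dx, dy, dz, turn], ...]. A call has 1 to 5 rows; each row is the pose to reach, as a shift and turn from the pose measured when the call began, along the tool's axes at that moment; what a row does not reach only later rows make up. A row lasts 1/8 s, in which the tool goes at most 62.5 mm and 10.7 degrees, less where a joint would pass 70% of its speed; a pose out of reach is approached as far as the arm can. A call with a gripper value outside its range is refused whole. OPENING is the closure, from 0 (fully open) to 1 (shut), set as the call begins (- or left out, the last holds). The fingers move at their own pace and stop on an object; FORCE is the grip in N (left out, the last holds). Time passes only in rows, so rows that repeat a pose let the fingers close. It gives the time, the measured TCP pose, the force and the opening at its end, in the units of the state.
- read_state(): the state, without advancing time (a new reading comes with each control period).
- cams.camera(name): name is "side" or "top" or "wrist"; returns the picture (420x560x3 uint8, red, green, blue); there is no depth.
- cams.get_calibration(name): a dict with "vertical_fov" (degrees; the focal length in pixels is half the picture's height over the tangent of half this angle, whatever the lens; pixels are square), "cx", "cy" (the principal point, pixels), "R" (3x3) and "t" (3): a world point X has camera coordinates R X + t. Camera axes: x right, y down, z forward; pixel columns grow to the right and rows downward; lengths in mm; the calibration is good to about 2 mm. A picture is of the moment at which its call begins: read the wrist's pose just before it. get_calibration takes no time and is no camera call; for the wrist camera it gives the pose at the moment of the call.
- manip.sign_off(): hands the job in, once; it reports no verdict.
The state is a dict: "clock": time; "joints": joint angles; "qd": joint speeds; "effort": joint torques, N m; "eef_pos": TCP position; "eef_rot": TCP orientation; "wrist_force": force on the tool from outside, world axes, zero at the start; "moment": the same for the moment, N m; "finger_gap": finger opening in mm.
Only numpy, scipy, OpenCV 4.12 (cv2) and the standard library are available. Lean on these libraries where they do the work, as an engineer would, in place of code of your own. Each camera call takes 0.05 s, during which the arm holds its last target. There are 200 camera calls.

TASK

Run a nitrogen purge of the specimen chamber: turn the regulator knob until its white pointer lines up with the orange mark on the dial, then slide the clear red-edged lock cover fully home over the knob. Only when it is locked, press the yellow-ribbed purge pedal down to its stop, keep it down for about two seconds and let it come all the way up again, leaving the knob at the mark and the cover home. Leave the specimen holder, the brass stub and the screwdriver where they are.

Things in the scene. Friction and masses are not known exactly. Their poses are not given: they have to be found in the camera images.
- console: beige bench console, fixed, 150 (x) x 350 (y) x 45 mm high. Origin: centre of its underside; +x points to its rear, where a grey chamber with a glass dome (top 93 mm above the table) stands at x 75 to 175, y 30 to 150 mm. On its top: a dark round dial with the regulator knob at x 0, y -80 mm, and two rails 8 mm high along y at x +-55 mm, on which the lock cover runs.
- knob_grip (a point): centre of the knob's grey grip bar, on the knob's vertical axis, 36 mm above the console's top (81 mm above the table); the place to pinch it. The bar is 46 mm long along this frame's x, 14 mm wide along its y, and reaches from 13 to 45 mm above the console's top; under it is a black disc 50 mm across, its top 14 mm above the console's top.
- pointer (a point): tip of the knob's white pointer, 34 mm from the knob's axis along the knob's +x, 8 mm above the console's top; turns with the knob.
- mark_tip (a point): tip of the orange mark on the dial, 34 mm from the knob's axis, at the pointer's height; does not move. The knob is set when the pointer's tip is at this point.
- knob (a joint): turn of the regulator knob, rad, growing clockwise seen from above, -1.3 to 1.3; at 0 the pointer points to the console's +x. Stays where it is left.
- lock_grip (a point): grip point in the red fin on top of the clear lock cover, on its middle, 119 mm above the table. The fin is 45 mm along the console's x, 12 mm thick along its y, its top 10 mm above this point and its foot 20 mm below, on the cover. The cover is 118 (x) x 90 (y) mm, its top 54 mm above the console's top; it passes over the knob without touching it.
- lock (a joint): travel of the lock cover, m, from 0 (parked at the console's +y end) to 0.16 (home, over the knob, against its end stop), moving along the console's -y; takes about 4 N when slow, 8 N at 0.1 m/s (damped), and stays where it is left.
- pedal_base: fixed base of the purge pedal, 190 (x) x 100 (y) mm, 10 mm thick, with hinge cheeks 44 mm high at its +x end. Origin: centre of its underside; +x points to the hinge.
- pedal_pad (a point): where to press: on the top face of the ribbed treadle, on its middle, 120 mm from the hinge axis; moves with the treadle. The treadle is 78 mm wide and ends 32 mm beyond this point; at rest this point is about 79 mm above the table, at the stop about 46 mm.
- pedal_hinge (a point): middle of the pedal's hinge axis, 34 mm above the table; the axis runs along the base's y.
- pedal (a joint): angle of the treadle, rad: 0 fully up (at rest), 0.28 down at its stop. A spring raises it; pressing at the pad takes about 7 N at first and about 14 N at the stop.
- holder: loose aluminium eight-sided specimen holder with brass studs, 80 mm across, 25 mm high; origin at the centre of its underside. A bystander.
- brass_stub: loose brass tube 24 mm across, 22 mm high; origin at the centre of its underside. A bystander.
- screwdriver: loose screwdriver 130 mm long lying along its x, about 25 mm high. A bystander.
Mind the look-alikes: they are no part of the job. Of the things like the pedal_base, leave any that is green or purple; of the rest the larger one is meant.

How it is judged:
By the outcome, as a careful person would: the job done as asked, in the order asked, and still so for the second after the job is handed in, with the robot touching nothing.
It also fails if it takes over 69 s, if anything falls off the work surface, if the arm or the gripper's body presses on something with over 40 N, if the wrist force passes 120 N, or if a joint passes its speed limit or range.

## Working session

There is one attempt and no reset: what is moved stays moved. The work goes in short steps, Python scripts to look and compute and a shell command to move; the robot and the scene stay as the last step left them, time stands still between calls to the robot, and variables do not carry over. Pictures are saved under pics/ and viewed, about 8 in all and at most 12, crops included, and the job is handed in when it is done.

```bash
mkdir -p pics; ls; cat > h.py <<'E'
import numpy as np,cv2
from cell import read_state,cams,manip
def grab(n,f):
    c=cams.get_calibration(n);im=np.array(cams.camera(n));cv2.imwrite('pics/'+f,im[:,:,::-1]);return im,c
def foc(c): return 210/np.tan(np.radians(c['vertical_fov'])/2)
def ray(c,u,v):
    R=np.array(c['R']);t=np.array(c['t']);f=foc(c)
    return -R.T@t, R.T@np.array([(u-c['cx'])/f,(v-c['cy'])/f,1])
def onz(c,u,v,z):
    o,d=ray(c,u,v);return o+d*(z-o[2])/d[2]
def proj(c,X):
    p=np.array(c['R'])@np.array(X,float)+np.array(c['t']);f=foc(c);return np.array([f*p[0]/p[2]+c['cx'],f*p[1]/p[2]+c['cy']])
E
python3 - <<'E'
from h import *
print(read_state())
for n in('top','side'):
    im,c=grab(n,n+'0.png');print(n,c)
E
```

```text
pics
{'clock': 0.0, 'joints': array([ 1.23741098e+00,  3.00505125e-01,  1.52161141e+00,  1.18767748e-05,
        1.32071791e+00, -6.66244012e-02]), 'qd': array([ 0.00070712,  0.00057422, -0.00103885, -0.00036666, -0.00144599,
       -0.00118164]), 'effort': array([ 3.50549679e-03, -5.31814384e+01, -3.52730405e+01,  7.09880982e-02,
        2.44872255e-02, -8.48633658e-05]), 'eef_pos': array([144.89651474, 530.25246252, 184.15486196]), 'eef_rot': array([-3.14035438e+00, -9.41508598e-05,  2.87482871e+00]), 'wrist_force': array([ 0.07573588, -0.12618427, -0.48776399]), 'moment': array([0.02055405, 0.00305535, 0.01653366]), 'finger_gap': 94.17058255865436}
top {'vertical_fov': 47.82651381742794, 'cx': 284.4611250959918, 'cy': 213.08924819742086, 'R': array([[-0.02578323, -0.99965603,  0.00480119],
       [-0.9825925 ,  0.02445865, -0.18415688],
       [ 0.1839761 , -0.00946577, -0.98288514]]), 't': array([  36.40951972,  534.54680936, 1179.34152933])}
side {'vertical_fov': 56.22575603265189, 'cx': 273.5532048633052, 'cy': 213.71900606133005, 'R': array([[-9.79635145e-01, -2.00785608e-01, -3.49602986e-04],
       [-1.45005499e-01,  7.08685609e-01, -6.90462246e-01],
       [ 1.38882641e-01, -6.76350388e-01, -7.23368346e-01]]), 't': array([524.51410379, 137.79534482, 938.962785  ])}
```

```bash
python3 -c "
import cv2,numpy as np
a=cv2.imread('pics/top0.png');cv2.imwrite('pics/top0b.png',cv2.resize(a,(800,600),interpolation=cv2.INTER_CUBIC))"
```

```text
(no output)
```

View pics/top0b.png

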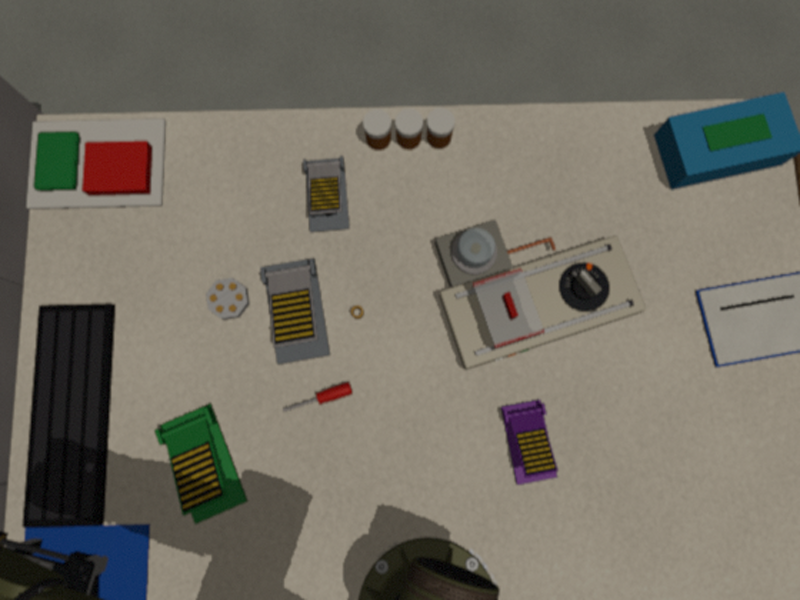

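View pics/side0.png

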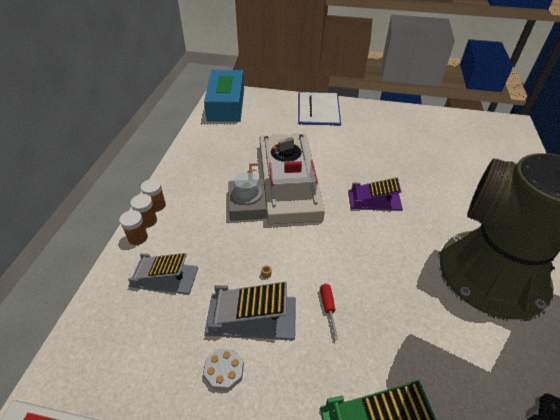

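Top view (800x600 scale): there are four pedals. The large grey one is at (295,310), a small grey one at (326,195), a green one at (200,465) and a purple one at (530,442). Green and purple are excluded, so the larger grey one is meant. The fin is at (510,306), the knob at (584,287) and the orange mark at (590,266). Next I'll measure these and confirm with an enlarged crop.

```bash
cat > m.py <<'E'
from h import *
def blobs(im,c,name,m,z,mn=6):
    n,l,s,ce=cv2.connectedComponentsWithStats(m.astype(np.uint8))
    for i in range(1,n):
        if s[i,4]>=mn:
            p=np.argwhere(l==i)[:,::-1].astype(np.float32);r=cv2.minAreaRect(p)
            W=[onz(c,*q,z)[:2] for q in cv2.boxPoints(r)]
            print(name,'px',ce[i].round(1),'n',s[i,4],'W',onz(c,*ce[i],z)[:2].round(1),'size',np.linalg.norm(W[1]-W[0]).round(),np.linalg.norm(W[2]-W[1]).round(),'dir',np.degrees(np.arctan2(*(W[1]-W[0])[::-1])).round(1),np.degrees(np.arctan2(*(W[2]-W[1])[::-1])).round(1))
E
python3 - <<'E'
from m import *
for n in('top','side'):
    im=cv2.imread(f'pics/{n}0.png');c=cams.get_calibration(n)
    hsv=cv2.cvtColor(im,cv2.COLOR_BGR2HSV);H,S,V=cv2.split(hsv)
    u0,u1,v0,v1=(300,460,150,265) if n=='top' else (225,330,125,225)
    roi=np.zeros(H.shape,bool);roi[v0:v1,u0:u1]=1
    print(n);blobs(im,c,'red',roi&((H<6)|(H>174))&(S>150)&(V>60),129)
    blobs(im,c,'orange',roi&(H>=6)&(H<16)&(S>170),53,3)
    blobs(im,c,'dark',roi&(V<65),47,60)
    u0,u1,v0,v1=(175,240,175,260) if n=='top' else (200,300,275,340)
    roi=np.zeros(H.shape,bool);roi[v0:v1,u0:u1]=1
    blobs(im,c,'yel',roi&(H>15)&(H<35)&(S>140)&(V>80),79,5)
    blobs(im,c,'yelclosed',cv2.morphologyEx((roi&(H>15)&(H<35)&(S>140)&(V>80)).astype(np.uint8),3,np.ones((7,7))),79,50)
im=cv2.imread('pics/top0.png')
a=cv2.resize(im[155:265,300:460],(800,550),interpolation=2)
b=cv2.resize(im[170:265,165:265],(526,500),interpolation=2)
cv2.imwrite('pics/c1.png',a);cv2.imwrite('pics/c2.png',b)
E
```

```text
top
red px [356.8 213.2] n 77 W [ 515.8 -151.9] size 11.0 42.0 dir -71.3 -163.3
orange px [411.9 186.4] n 17 W [ 597.4 -312.5] size 10.0 8.0 dir -91.4 175.6
dark px [319.9 173.4] n 120 W [640.  -73.6] size 34.0 67.0 dir -79.2 -171.0
dark px [309.3 183.8] n 67 W [612.6 -44.6] size 5.0 89.0 dir -72.4 -164.0
dark px [407.9 201.5] n 787 W [ 558.6 -300.8] size 87.0 88.0 dir -91.4 175.4
yel px [202.9 206. ] n 50 W [553.2 229.5] size 61.0 5.0 dir -81.7 -170.7
yel px [202.7 210.7] n 52 W [541.1 229.9] size 62.0 5.0 dir -81.7 -170.7
yel px [203.4 215.4] n 56 W [529.1 228. ] size 64.0 5.0 dir -80.9 -169.9
yel px [203.8 220.1] n 54 W [516.8 227. ] size 61.0 5.0 dir -81.2 -170.2
yel px [204.7 224.8] n 56 W [504.7 224.8] size 64.0 5.0 dir -80.9 -169.9
yel px [205.5 229.7] n 58 W [492.4 222.6] size 61.0 6.0 dir -81.8 -170.7
yel px [205.6 234.6] n 60 W [479.8 222.3] size 64.0 6.0 dir -81.3 -170.1
yelclosed px [204.  220.4] n 786 W [516.  226.4] size 64.0 82.0 dir -85.3 -174.1
side
red px [292.5 166.5] n 155 W [ 513.4 -134.4] size 39.0 36.0 dir -168.4 98.9
red px [271.3 182.2] n 6 W [554.2 -64.8] si
[... 221 characters left out ...]
21. ] size 95.0 29.0 dir -163.1 105.1
yel px [265.  275.7] n 7 W [518.2 174.5] size 5.0 8.0 dir -92.9 169.8
yel px [279.3 297.8] n 70 W [478.1 221.3] size 66.0 5.0 dir -81.0 -171.4
yel px [266.3 299. ] n 67 W [503.4 229.3] size 65.0 5.0 dir -80.7 -172.6
yel px [272.7 298.1] n 70 W [491.  224.8] size 66.0 5.0 dir -80.8 -172.0
yel px [253.5 300.9] n 67 W [527.8 238.8] size 65.0 5.0 dir -80.8 -174.5
yel px [259.9 300.1] n 71 W [515.6 234.4] size 65.0 5.0 dir -81.3 -174.3
yel px [241.  302.6] n 64 W [551.6 247.7] size 62.0 5.0 dir -80.6 -175.8
yel px [247.2 302. ] n 67 W [539.6 243.8] size 62.0 5.0 dir -81.2 -175.8
yelclosed px [260.3 300. ] n 1132 W [514.8 234.1] size 96.0 65.0 dir -158.9 107.7
```

View pics/c1.png

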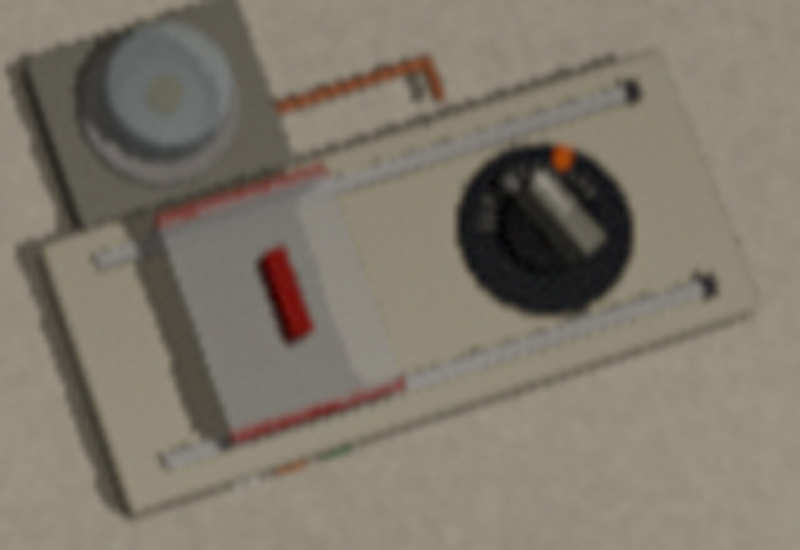

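View pics/c2.png

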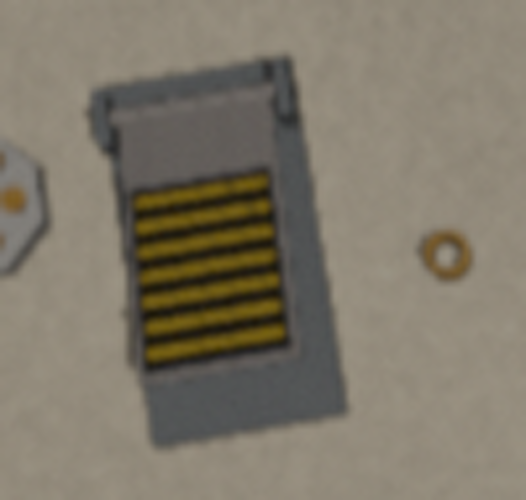

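Confirmed in the crops: the large grey pedal has its ribs centred at about (204,220) px in the 560 frame. The dial is at (408,201), the orange mark at (412,186) and the knob bar points at roughly 40° heading. I'll triangulate the key points and work out the transit.

```bash
cat >> h.py <<'E'
def tri(obs):
    A=np.zeros((3,3));b=np.zeros(3);os=[]
    for c,u,v in obs:
        o,d=ray(c,u,v);d=d/np.linalg.norm(d);P=np.eye(3)-np.outer(d,d);A+=P;b+=P@o;os.append((o,P))
    X=np.linalg.solve(A,b);return X.round(1),[round(float(np.linalg.norm(P@(X-o))),1) for o,P in os]
def shift(T,yaw=None):
    s=read_state();r,p,y=s['eef_rot'];from scipy.spatial.transform import Rotation as Ro
    R=Ro.from_euler('xyz',[r,p,y]).as_matrix();d=R.T@(np.array(T)-s['eef_pos'])/1000
    t=0 if yaw is None else -(yaw-np.degrees(y)+180)%360-180
    t=0 if yaw is None else ((np.degrees(y)-yaw+180)%360)-180
    print('from',s['eef_pos'].round(1),'yaw',np.degrees(y).round(1),'shift',d.round(4),'turn',round(float(t),1),'clk',s['clock'],'F',s['wrist_force'].round(1),'q6',s['joints'][5].round(2))
E
python3 - <<'E'
from h import *
ct,cs=[cams.get_calibration(n) for n in('top','side')]
for nm,a,b in[('rib1(hinge)',(202.9,206),(241,302.6)),('rib4',(203.8,220.1),(259.9,300.1)),('rib7',(205.6,234.6),(279.3,297.8)),('fin',(356.8,213.2),(292.5,166.5)),('dial',(407.9,201.5),(286.2,151.6)),('mark',(411.9,186.4),(274.4,147.2))]:
    print(nm,*tri([(ct,*a),(cs,*b)]))
print('mark@53',onz(ct,411.9,186.4,53))
for z in (117,122): print('fin top',onz(ct,356.8,213.2,z).round(1))
w=cams.get_calibration('wrist');print(w); print('campos',-np.array(w['R']).T@w['t'])
shift([530,-250,260],28)
E
```

```text
rib1(hinge) [557.6 233.6  54.2] [0.8, 0.8]
rib4 [517.8 228.6  69.2] [0.7, 0.7]
rib7 [478.8 222.1  80.4] [0.8, 0.8]
fin [ 517.4 -154.4  112.8] [1.3, 1.3]
dial [ 558.5 -301.3   45.1] [0.4, 0.4]
mark [ 598.1 -314.5   46. ] [0.9, 0.9]
mark@53 [ 597.42798443 -312.54807179   53.        ]
fin top [ 518.  -153.8  117. ]
fin top [ 517.1 -153.   122. ]
{'vertical_fov': 66.56427476632831, 'cx': 281.3359486656138, 'cy': 206.3521257157709, 'R': array([[ 0.26255108,  0.96491754, -0.00103013],
       [ 0.93346223, -0.25372153,  0.25352247],
       [ 0.24436691, -0.06752418, -0.96732895]]), 't': array([-548.90045159,  -27.01863723,  390.55555024])}
campos [ 73.89643051 549.16040992 384.08008549]
from [144.9 530.3 184.2] yaw 164.7 shift [-0.5772 -0.6513 -0.0751] turn 136.7 clk 0.1 F [-0.8  0.4  0.7] q6 -0.07
```

```bash
python3 -m handwheel '[[-0.05,-0.056,-0.075,10],[-0.092,-0.104,-0.075,20],[-0.13,-0.15,-0.075,30],[-0.17,-0.19,-0.075,40],[-0.21,-0.235,-0.075,50]]' 0.3; python3 -c "
from h import *
shift([530,-250,260],28)"
```

```text
clock: 0.72
eef_pos: [274.9, 268.4, 259.2]
eef_rot: [-3.141, 0.001, 1.997]
wrist_force: [1.2, 0.6, 0.5]
finger_gap: 65.8
from [274.9 268.4 259.2] yaw 114.4 shift [-5.775e-01  1.810e-02 -4.000e-04] turn 86.4 clk 0.725 F [1.2 0.6 0.5] q6 0.25
```

```bash
python3 -m handwheel '[[-0.06,0.002,0,10],[-0.12,0.004,0,20],[-0.18,0.006,0,30],[-0.24,0.008,0,40],[-0.3,0.009,0,50]]'; python3 -c "
from h import *
shift([530,-250,260],28)"
```

```text
clock: 1.35
eef_pos: [407.5, -3.1, 259.4]
eef_rot: [3.141, 0.001, 1.118]
wrist_force: [1.2, 1.0, 0.2]
finger_gap: 65.3
from [407.5  -3.1 259.4] yaw 64.1 shift [-0.1685  0.2181 -0.0004] turn 36.1 clk 1.35 F [1.2 1.  0.2] q6 0.36
```

```bash
python3 -m handwheel '[[-0.035,0.045,0,8],[-0.07,0.09,0,16],[-0.11,0.14,0,24],[-0.14,0.182,0,32],[-0.168,0.218,0,36]]'; python3 -m handwheel '[[0,0,0,0],[0,0,0,0]]' ; python3 - <<'E'
from h import *
im,c=grab('wrist','w1.png');shift([530,-250,260],28);print('dial',proj(c,[558.5,-301,45]),'fin',proj(c,[517.4,-154,129]))
E
```

```text
clock: 1.98
eef_pos: [530.5, -251.4, 259.0]
eef_rot: [-3.142, 0.001, 0.486]
wrist_force: [0.5, 0.4, 0.0]
finger_gap: 66.0
clock: 2.22
eef_pos: [530.3, -251.0, 258.5]
eef_rot: [-3.141, 0.001, 0.486]
wrist_force: [0.2, -0.3, -0.9]
finger_gap: 66.1
from [ 530.3 -250.7  259. ] yaw 27.9 shift [ 0.     -0.0007 -0.001 ] turn -0.1 clk 2.275 F [ 0.1 -0.1 -0.1] q6 0.58
dial [324.93676364 178.92580815] fin [191.48532004 161.56798616]
```

View pics/w1.png

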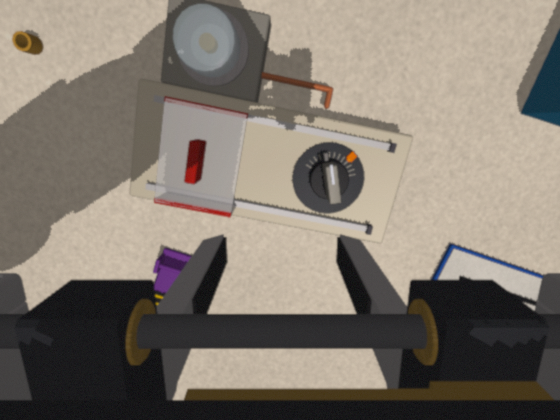

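The wrist view shows the dial centred at about (328,177), the orange mark at (351,157), the pointer near (325,155) and the fin at (195,161). Now the angles.

```bash
python3 - <<'E'
from m import *
im=cv2.imread('pics/w1.png');c=cams.get_calibration('wrist')
H,S,V=cv2.split(cv2.cvtColor(im,cv2.COLOR_BGR2HSV))
roi=np.zeros(H.shape,bool);roi[135:220,285:375]=1
blobs(im,c,'dial',roi&(V<75),47,300)
blobs(im,c,'orange',roi&(H>4)&(H<18)&(S>170),53)
roi[:]=0;roi[130:190,175:215]=1
blobs(im,c,'fin',roi&((H<6)|(H>174))&(S>150),126)
roi[:]=0;roi[90:225,145:255]=1
blobs(im,c,'edges',roi&((H<8)|(H>172))&(S>90),60,20)
ct=onz(c,328,177,46)
K=np.array([558.2,-301])
for X in (ct,): print('dial px centre',X.round(1))
mk=np.argwhere(roi)
for h in range(-30,91,6):
    vals=[]
    for r in (30,32,34):
        u,v=proj(c,[K[0]+r*np.cos(np.radians(h)),K[1]+r*np.sin(np.radians(h)),53]);vals.append(cv2.getRectSubPix(V,(1,1),(u,v))[0,0])
    print(h,vals,end=' ')
cv2.imwrite('pics/c3.png',cv2.resize(im[130:225,280:385],(735,600) if 0 else (663,600),interpolation=2))
E
```

```text
dial px [325.7 177.4] n 2887 W [ 561.  -300.3] size 87.0 88.0 dir -16.8 -105.2
orange px [350.7 156.7] n 71 W [ 599.1 -313.7] size 12.0 10.0 dir -15.7 -105.2
fin px [194.4 161.1] n 593 W [ 518.5 -155.5] size 44.0 15.0 dir 16.2 -69.5
edges px [205.8 104.8] n 126 W [ 570.8 -128.1] size 3.0 99.0 dir 11.2 -72.8
edges px [194.5 161.2] n 665 W [ 503.3 -143.4] size 55.0 19.0 dir 15.6 -70.1
edges px [193.1 207.7] n 383 W [ 447.6 -166.2] size 7.0 99.0 dir 11.9 -73.5
dial px centre [ 562.8 -302.8   46. ]
-30 [np.uint8(69), np.uint8(99), np.uint8(102)] -24 [np.uint8(62), np.uint8(73), np.uint8(69)] -18 [np.uint8(81), np.uint8(110), np.uint8(116)] -12 [np.uint8(67), np.uint8(76), np.uint8(69)] -6 [np.uint8(74), np.uint8(90), np.uint8(94)] 0 [np.uint8(62), np.uint8(87), np.uint8(90)] 6 [np.uint8(53), np.uint8(71), np.uint8(74)] 12 [np.uint8(69), np.uint8(96), np.uint8(111)] 18 [np.uint8(56), np.uint8(64), np.uint8(67)] 24 [np.uint8(84), np.uint8(104), np.uint8(98)] 30 [np.uint8(116), np.uint8(118), np.uint8(106)] 36 [np.uint8(55), np.uint8(58), np.uint8(60)] 42 [np.uint8(42), np.uint8(41), np.uint8(36)] 48 [np.uint8(40), np.uint8(46), np.uint8(51)] 54 [np.uint8(101), np.uint8(95), np.uint8(85)] 60 [np.uint8(73), np.uint8(71), np.uint8(72)] 66 [np.uint8(98), np.uint8(90), np.uint8(78)] 72 [np.uint8(70), np.uint8(70), np.uint8(67)] 78 [np.uint8(106), np.uint8(103), np.uint8(77)] 84 [np.uint8(70), np.uint8(71), np.uint8(67)] 90 [np.uint8(68), np.uint8(68), np.uint8(68)]
```

View pics/c3.png

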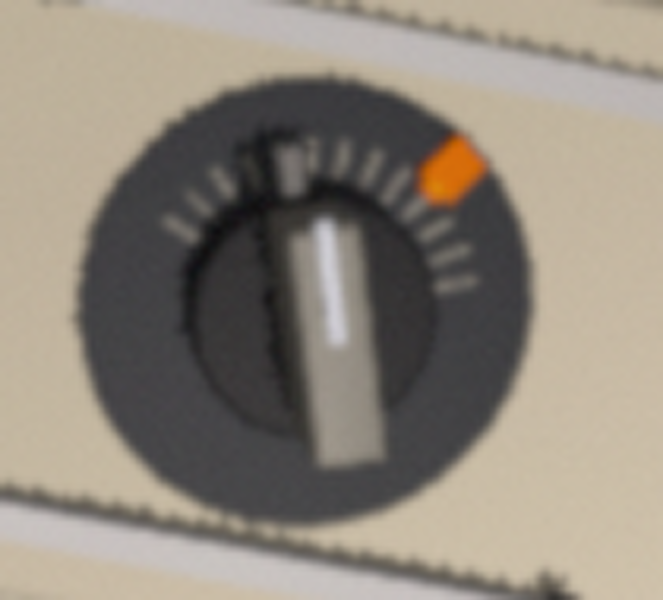

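Crop: dial centre at crop (306,298), pointer tip about (287,145), white bar stripe from (322,220) to (338,345), bar top from (327,225) to (350,465), mark tip about (430,197).

```bash
python3 - <<'E'
from h import *
c=cams.get_calibration('wrist');P=lambda x,y,z:onz(c,280+x/6.314,130+y/6.314,z)[:2]
def hd(a,b): d=b-a;return np.degrees(np.arctan2(d[1],d[0])).round(1),np.linalg.norm(d).round(1)
K=P(306,298.5,46);print('K',K)
print('mark tip',P(430,197,53),hd(K,P(430,197,53)),'mark ctr',hd(K,P(452,170,53)))
print('pointer tip',P(287,145,53),hd(K,P(287,145,53)))
print('bar',P(327,225,90),P(350,465,90),hd(P(350,465,90),P(327,225,90)),'mid',(P(327,225,90)+P(350,465,90))/2)
print('stripe',hd(P(338,345,90),P(322,220,90)))
shift([562,-303,120],34)
E
```

```text
K [ 562.78738671 -303.55255616]
mark tip [ 592.74802868 -313.71147058] (np.float64(-18.7), np.float64(31.6)) mark ctr (np.float64(-17.1), np.float64(38.3))
pointer tip [ 588.25884053 -283.26491171] (np.float64(38.5), np.float64(32.6))
bar [ 579.76485144 -290.90496778] [ 542.70999092 -317.53319102] (np.float64(35.7), np.float64(45.6)) mid [ 561.23742118 -304.2190794 ]
stripe (np.float64(37.5), np.float64(23.5))
from [ 530.3 -250.7  259. ] yaw 27.9 shift [0.0036 0.0611 0.1389] turn -6.1 clk 2.275 F [ 0.1 -0.1 -0.1] q6 0.58
```

```bash
python3 -m handwheel '[[0.004,0.03,0.04,-4],[0.004,0.062,0.09,-8.6],[0.004,0.062,0.139,-8.6],[0.004,0.062,0.139,-8.6]]' 0.3; python3 -c "
from h import *
shift([561.8,-304,72],36.5)"
```

```text
clock: 2.78
eef_pos: [561.3, -301.8, 117.2]
eef_rot: [-3.135, 0.003, 0.638]
wrist_force: [0.3, 0.7, 0.5]
finger_gap: 65.7
from [ 561.3 -301.8  117.2] yaw 36.6 shift [-0.0008  0.0023  0.0452] turn 0.1 clk 2.775 F [0.3 0.7 0.5] q6 0.38
```

```bash
python3 -m handwheel '[[0,0.002,0.015,0],[0,0.002,0.03,0],[-0.001,0.002,0.045,0],[-0.001,0.002,0.045,0]]' 0.3; python3 -m handwheel '[[0,0,0,0],[0,0,0,0],[0,0,0,0],[0,0,0,0]]' 1 12; python3 - <<'E'
from h import *
im,c=grab('wrist','w2.png');shift([561.8,-304,72],-17.8)
E
```

```text
clock: 3.28
eef_pos: [560.9, -303.6, 71.0]
eef_rot: [-3.134, 0.004, 0.638]
wrist_force: [0.2, 0.1, -0.1]
finger_gap: 65.7
clock: 3.78
eef_pos: [560.9, -303.7, 71.3]
eef_rot: [-3.134, 0.003, 0.638]
wrist_force: [-0.2, 0.1, 0.4]
finger_gap: 29.4
from [ 560.9 -303.6   71.2] yaw 36.6 shift [ 0.0005  0.0008 -0.0008] turn 54.4 clk 3.825 F [-0.5  0.1  0.5] q6 0.38
```

View pics/w2.png

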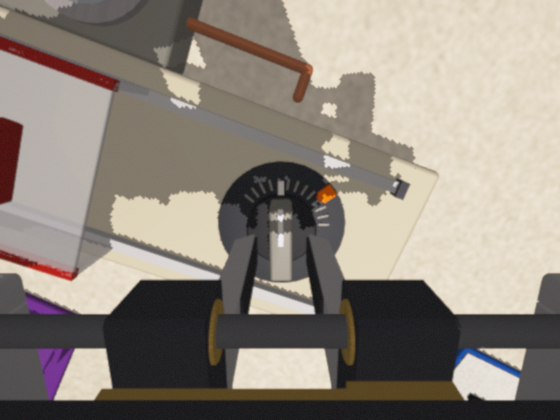

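The bar is centred between the fingers, with the pointer at (281,187) and the mark at (326,194). I'll close and turn in small steps.

```bash
python3 -m handwheel '[[0,0,0,0],[0,0,0,0],[0,0,0,0],[0,0,0,0]]' 1 12;  python3 -m handwheel '[[0,0,0,5],[0,0,0,13],[0,0,0,21],[0,0,0,29],[0,0,0,36]]'; python3 -c "
from h import *
shift([560.9,-303.6,71],-18)"
```

```text
clock: 4.32
eef_pos: [560.9, -303.6, 71.2]
eef_rot: [-3.134, 0.003, 0.638]
wrist_force: [0.5, -0.4, 0.3]
finger_gap: 0.5
clock: 4.95
eef_pos: [560.9, -303.6, 71.2]
eef_rot: [-3.137, 0.007, 0.006]
wrist_force: [-0.0, 0.3, -1.3]
finger_gap: 0.5
from [ 560.9 -303.6   71.2] yaw 0.3 shift [-0.     -0.      0.0002] turn 18.3 clk 4.95 F [-0.   0.3 -1.3] q6 1.01
```

```bash
python3 - <<'E'
from h import *
im,c=grab('wrist','w3.png');s=read_state();print(proj(c,s['eef_pos']),proj(c,s['eef_pos']+[0,0,-8]),proj(c,s['eef_pos']+[0,0,11]))
E
```

```text
[280.15267227 236.890494  ] [280.24207467 232.78304983] [280.01853676 243.05312607]
```

View pics/w3.png

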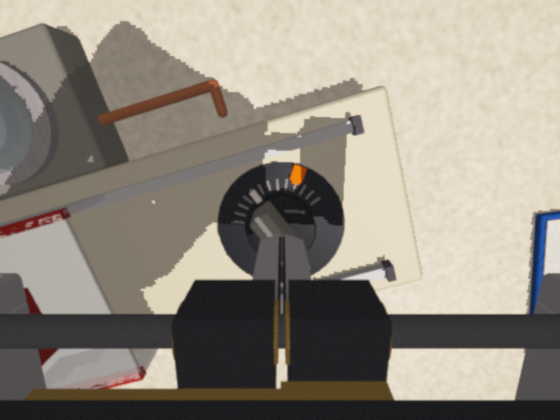

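The jaws shut to 0.5 mm and the bar did not turn. Gap in pixels against gap in mm puts the fingertips about 30 mm nearer the camera than the stated geometry, so they closed above the bar. I'll turn back, open, and descend in small steps while watching force.

```bash
python3 -m handwheel '[[0,0,-0.004,-9],[0,0,-0.004,-18],[0,0,-0.004,-27],[0,0,-0.004,-36.3],[0,0,-0.004,-36.3]]' 0.5; python3 -m handwheel '[[0,0,0.004,0],[0,0,0.007,0],[0,0,0.007,0]]'; python3 -m handwheel '[[0,0,0.003,0],[0,0,0.005,0],[0,0,0.005,0]]'
```

```text
clock: 5.62
eef_pos: [561.0, -303.6, 75.2]
eef_rot: [-3.134, 0.003, 0.634]
wrist_force: [-0.4, 0.0, -0.6]
finger_gap: 45.6
clock: 6.0
eef_pos: [560.7, -303.5, 67.8]
eef_rot: [-3.133, 0.004, 0.633]
wrist_force: [0.1, -0.2, 0.1]
finger_gap: 46.9
clock: 6.38
eef_pos: [560.6, -303.5, 62.6]
eef_rot: [-3.133, 0.004, 0.633]
wrist_force: [-0.2, 0.2, -0.1]
finger_gap: 47.1
```

```bash
python3 -m handwheel '[[0,0,0.003,0],[0,0,0.006,0],[0,0,0.006,0]]'; python3 -m handwheel '[[0,0,0.003,0],[0,0,0.006,0],[0,0,0.006,0]]';python3 -m handwheel '[[0,0,0,0],[0,0,0,0],[0,0,0,0],[0,0,0,0],[0,0,0,0]]' 1 12
```

```text
clock: 6.75
eef_pos: [560.4, -303.3, 56.2]
eef_rot: [-3.132, 0.004, 0.633]
wrist_force: [-0.8, 0.1, -1.0]
finger_gap: 47.0
clock: 7.12
eef_pos: [560.2, -303.2, 49.8]
eef_rot: [-3.132, 0.004, 0.633]
wrist_force: [0.0, -0.6, 0.3]
finger_gap: 46.9
clock: 7.75
eef_pos: [560.3, -303.3, 49.9]
eef_rot: [-3.132, 0.004, 0.633]
wrist_force: [0.0, -0.1, -0.7]
finger_gap: 14.0
```

It gripped at 14.0 mm, the bar's width. Turning now.

```bash
python3 -m handwheel '[[0,0,0,4],[0,0,0,11],[0,0,0,18],[0,0,0,25],[0,0,0,32]]' 1 20; python3 -m handwheel '[[0,0,0,7],[0,0,0,14],[0,0,0,20],[0,0,0,22],[0,0,0,22]]'; python3 - <<'E'
from m import *
im,c=grab('wrist','w4.png');shift([561,-303,50],-18)
a=im[:,:,::-1];cv2.imwrite('pics/c4.png',cv2.resize(a[130:270,200:360],(685,600),interpolation=2))
E
```

```text
clock: 8.38
eef_pos: [560.2, -303.0, 49.9]
eef_rot: [-3.135, 0.009, 0.071]
wrist_force: [-0.2, 1.9, 1.8]
finger_gap: 14.1
clock: 9.0
eef_pos: [560.3, -302.8, 49.9]
eef_rot: [-3.139, 0.011, -0.312]
wrist_force: [-0.6, 3.4, 1.1]
finger_gap: 13.8
from [ 560.3 -302.8   49.9] yaw -17.9 shift [ 0.0008  0.     -0.0001] turn 0.1 clk 9.05 F [0.6 3.  0.9] q6 1.33
```

View pics/c4.png

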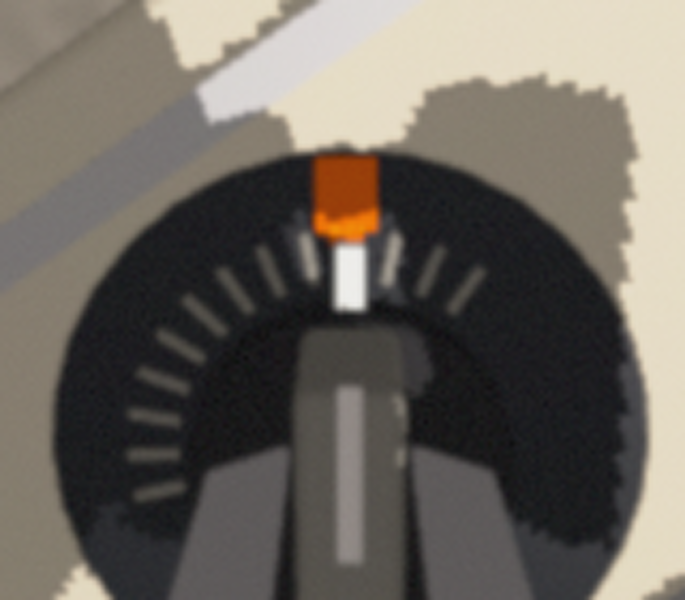

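The pointer (white, crop x≈350) sits right at the mark (orange, crop x≈347), within a degree. Quantifying the difference.

```bash
python3 - <<'E'
from h import *
im=cv2.imread('pics/w4.png');H,S,V=cv2.split(cv2.cvtColor(im,cv2.COLOR_BGR2HSV));c=cams.get_calibration('wrist')
r=np.zeros(H.shape,bool);r[164:190,268:295]=1
o=r&(H>4)&(H<18)&(S>170);w=r&(V>150)&(S<60)
w[:187,]&=True
for n,m in(('o',o),('w',w)):
    n_,l,s,ce=cv2.connectedComponentsWithStats(m.astype(np.uint8));i=1+s[1:,4].argmax()
    X=onz(c,*ce[i],53);K=np.array([560.3,-302.8]);d=X[:2]-K;print(n,ce[i],s[i],X.round(1),np.degrees(np.arctan2(d[1],d[0])).round(2),np.linalg.norm(d).round(1))
K=onz(c,200+351/4.28,130+446/4.28,46);print(K)
E
```

```text
o [280.17905405 175.36486486] [273 166  16  21 296] [ 600.1 -315.7   53. ] -17.91 41.9
w [281.15 188.05] [278 187   7   3  20] [ 592.3 -313.8   53. ] -18.95 33.9
[ 560.53855299 -304.17210705   46.        ]
```

```bash
python3 -m handwheel '[[0,0,0,-1.1],[0,0,0,-1.1]]'; python3 -m handwheel '[[0,0,0,0],[0,0,0,0],[0,0,0,0]]' 0.5; python3 -m handwheel '[[0,0,-0.03,0],[0,0,-0.06,0],[0,0,-0.11,0],[0,0,-0.16,0],[0,0,-0.16,0]]'; python3 - <<'E'
from h import *
im,c=grab('wrist','w5.png');s=read_state();shift([518,-155,190],16.3)
a=im[:,:,::-1];p=proj(c,[561,-303.5,50]).astype(int);print(p)
H,S,V=cv2.split(cv2.cvtColor(np.ascontiguousarray(a),cv2.COLOR_BGR2HSV))
r=np.zeros(H.shape,bool);r[p[1]-40:p[1]+40,p[0]-45:p[0]+45]=1
for n,m,mn in(('o',r&(H>4)&(H<18)&(S>170),10),('w',r&(V>185)&(S<50),4),('dark',r&(V<75),200)):
    n_,l,st,ce=cv2.connectedComponentsWithStats(m.astype(np.uint8))
    for i in range(1,n_):
        if st[i,4]>=mn: print(n,ce[i].round(1),st[i])
q=a[max(0,p[1]-45):p[1]+45,p[0]-50:p[0]+50];q=cv2.resize(q,(400,360),interpolation=2)
t=cv2.resize(a,(400,300));o=np.zeros((360,800,3),np.uint8);o[:,:400]=q;o[:300,400:]=t
cv2.imwrite('pics/c5.png',o)
E
```

```text
clock: 9.3
eef_pos: [560.3, -302.8, 49.9]
eef_rot: [-3.139, 0.011, -0.291]
wrist_force: [0.6, 1.5, 1.3]
finger_gap: 13.8
clock: 9.68
eef_pos: [560.2, -302.9, 49.9]
eef_rot: [-3.139, 0.011, -0.291]
wrist_force: [0.5, -0.1, -0.3]
finger_gap: 40.4
clock: 10.3
eef_pos: [562.9, -304.6, 214.3]
eef_rot: [-3.141, 0.004, -0.291]
wrist_force: [-0.5, -0.0, -0.1]
finger_gap: 47.0
from [ 562.1 -304.1  211.4] yaw -16.7 shift [-0.0849 -0.1301  0.0223] turn -33.0 clk 10.35 F [ 0.2 -0.6 -0.5] q6 1.31
[280 189]
o [280.9 154.5] [277 150   9  10  88]
w [316.7 171.7] [291 149  34  70 616]
w [281.  164.3] [280 161   3   8  21]
w [246.8 213.8] [235 179  62  50 686]
w [281.  195.5] [280 195   3   2   6]
w [316.5 223.4] [302 214  23  15 181]
dark [280.1 187.7] [ 242  150   77   76 3792]
```

View pics/c5.png

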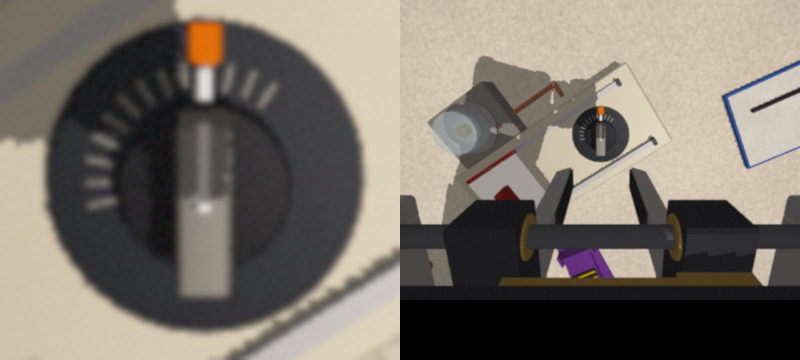

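The pointer at (281.0,164) and the mark at (280.9,154) are aligned after release. Next, the fin.

```bash
python3 -m handwheel '[[-0.03,-0.045,0.01,-10],[-0.06,-0.09,0.02,-20],[-0.085,-0.13,0.035,-30],[-0.085,-0.13,0.05,-33],[-0.085,-0.13,0.06,-33]]'; python3 - <<'E'
from m import *
im,c=grab('wrist','w6.png');im=np.ascontiguousarray(im[:,:,::-1]);shift([518,-154.5,83],16.2)
H,S,V=cv2.split(cv2.cvtColor(im,cv2.COLOR_BGR2HSV))
blobs(im,c,'red',((H<6)|(H>174))&(S>150),129,100)
print(proj(c,[518,-154.5,129]))
E
```

```text
clock: 10.98
eef_pos: [517.0, -154.5, 150.6]
eef_rot: [-3.134, 0.007, 0.285]
wrist_force: [0.2, -0.1, 0.9]
finger_gap: 47.3
from [ 516.7 -154.7  149.6] yaw 16.2 shift [0.0018 0.0007 0.0665] turn 0.0 clk 11.025 F [-0.7 -0.7 -1.6] q6 0.93
red px [278.8 141. ] n 113 W [ 575.1 -136.2] size 1.0 72.0 dir 13.7 -73.6
red px [280.  221.9] n 901 W [ 520.  -153.1] size 10.0 48.0 dir -73.5 -163.4
red px [  6.  227.8] n 258 W [458.6  38.1] size 10.0 16.0 dir -73.5 -176.0
[281.0199214  224.95775991]
```

```bash
python3 -m handwheel '[[0.002,0,0.02,0],[0.002,0,0.04,0],[0.002,0,0.055,0],[0.002,0,0.063,0],[0.002,0,0.066,0]]'; python3 -m handwheel '[[0,0,0,0],[0,0,0,0],[0,0,0,0],[0,0,0,0],[0,0,0,0]]' 1 25; python3 -c "
from h import *
shift([561.2,-303.5,83],16.2)"
```

```text
clock: 11.65
eef_pos: [518.0, -154.0, 83.4]
eef_rot: [-3.134, 0.008, 0.283]
wrist_force: [0.4, 0.4, 0.2]
finger_gap: 47.0
clock: 12.28
eef_pos: [518.1, -153.8, 83.6]
eef_rot: [-3.134, 0.008, 0.283]
wrist_force: [-1.6, 3.7, 3.1]
finger_gap: 12.1
from [ 518.1 -153.8   83.6] yaw 16.2 shift [-0.0004  0.1558 -0.0006] turn 0.0 clk 12.275 F [-1.6  3.7  3.1] q6 0.93
```

```bash
for i in 1 2 3; do :; done; python3 -m handwheel '[[0,0.008,0,0],[0,0.017,0,0],[0,0.026,0,0],[0,0.035,0,0],[0,0.044,0,0]]'; python3 -m handwheel '[[0,0.009,0,0],[0,0.018,0,0],[0,0.027,0,0],[0,0.036,0,0],[0,0.045,0,0]]'; python3 -c "
from h import *
shift([561.2,-303.5,83],16.2)"
```

```text
clock: 12.9
eef_pos: [530.5, -195.7, 83.6]
eef_rot: [-3.133, 0.008, 0.283]
wrist_force: [-1.4, 6.9, 5.3]
finger_gap: 11.3
clock: 13.52
eef_pos: [543.2, -238.7, 83.6]
eef_rot: [-3.132, 0.008, 0.284]
wrist_force: [-2.6, 6.7, 7.0]
finger_gap: 11.5
from [ 543.2 -238.7   83.6] yaw 16.3 shift [-0.0009  0.0673 -0.0001] turn 0.1 clk 13.525 F [-2.6  6.7  7. ] q6 0.81
```

```bash
python3 -m handwheel '[[0,0.009,0,0],[0,0.018,0,0],[0,0.027,0,0],[0,0.036,0,0],[0,0.045,0,0]]'; python3 -m handwheel '[[0,0.006,0,0],[0,0.012,0,0],[0,0.016,0,0],[0,0.02,0,0],[0,0.023,0,0]]'; python3 -m handwheel '[[0,0.002,0,0],[0,0.004,0,0],[0,0.006,0,0]]'; python3 -c "
from h import *
shift([561.2,-303.5,83],16.2)"
```

```text
clock: 14.15
eef_pos: [556.0, -281.6, 83.6]
eef_rot: [-3.131, 0.007, 0.284]
wrist_force: [-2.9, 6.3, 6.5]
finger_gap: 12.0
clock: 14.78
eef_pos: [562.2, -302.6, 83.5]
eef_rot: [-3.129, 0.008, 0.284]
wrist_force: [-9.3, 21.7, 13.3]
finger_gap: 11.7
clock: 15.15
eef_pos: [562.2, -302.6, 83.4]
eef_rot: [-3.116, 0.011, 0.286]
wrist_force: [-22.8, 44.7, 22.6]
finger_gap: 12.0
from [ 562.2 -302.6   83.4] yaw 16.4 shift [-0.0012  0.0006  0.0004] turn 0.2 clk 15.15 F [-22.8  44.7  22.6] q6 0.73
```

The stop is reached: 50 N, with position fixed over the knob axis. Relax, release, lift and check with the top camera.

```bash
python3 -m handwheel '[[0,0,0,0],[0,0,0,0]]'; python3 -m handwheel '[[0,0,0,0],[0,0,0,0],[0,0,0,0]]' 0.5; python3 -m handwheel '[[0,0,-0.03,0],[0,0,-0.07,0],[0,0,-0.12,0],[0,0,-0.16,0],[0,0,-0.16,0]]';  python3 - <<'E'
from m import *
im,c=grab('wrist','w7.png');im=np.ascontiguousarray(im[:,:,::-1])
def f(im,c,n):
    H,S,V=cv2.split(cv2.cvtColor(im,cv2.COLOR_BGR2HSV))
    blobs(im,c,n+' fin',((H<6)|(H>174))&(S>150),125,70)
    return H,S,V
f(im,c,'w')
im2,c2=grab('top','top7.png');im2=np.ascontiguousarray(im2[:,:,::-1]);f(im2,c2,'t')
o=np.zeros((420,800,3),np.uint8);p=proj(c,[562,-303,60]).astype(int);print(p)
q=im[max(0,p[1]-70):p[1]+70,p[0]-66:p[0]+67];o[:,:400]=cv2.resize(q,(400,420),interpolation=2)
o[:,400:]=cv2.resize(im2[150:276,330:450],(400,420),interpolation=2);cv2.imwrite('pics/c7.png',o)
shift([505,226,200],9)
E
```

```text
clock: 15.4
eef_pos: [562.0, -302.0, 83.5]
eef_rot: [-3.115, 0.012, 0.287]
wrist_force: [-5.3, 7.9, 5.9]
finger_gap: 12.0
clock: 15.78
eef_pos: [562.0, -302.3, 83.4]
eef_rot: [-3.115, 0.012, 0.286]
wrist_force: [0.2, -0.3, 0.2]
finger_gap: 38.5
clock: 16.4
eef_pos: [565.9, -306.4, 246.7]
eef_rot: [-3.12, 0.008, 0.286]
wrist_force: [-0.8, -0.2, -0.7]
finger_gap: 46.7
w fin px [279.5 197.2] n 441 W [ 562.5 -303.5] size 9.0 47.0 dir -73.3 -163.4
t fin px [ 81.7 117.2] n 1634 W [780.  528.8] size 119.0 96.0 dir -91.4 -177.5
t fin px [233.7 274.8] n 192 W [375.1 147.8] size 57.0 20.0 dir -73.0 -162.2
[280 185]
from [ 564.9 -305.8  242.6] yaw 16.4 shift [ 0.0933 -0.5257  0.0555] turn 7.4 clk 16.5 F [-0.  -0.3 -1.4] q6 0.73
```

View pics/c7.png

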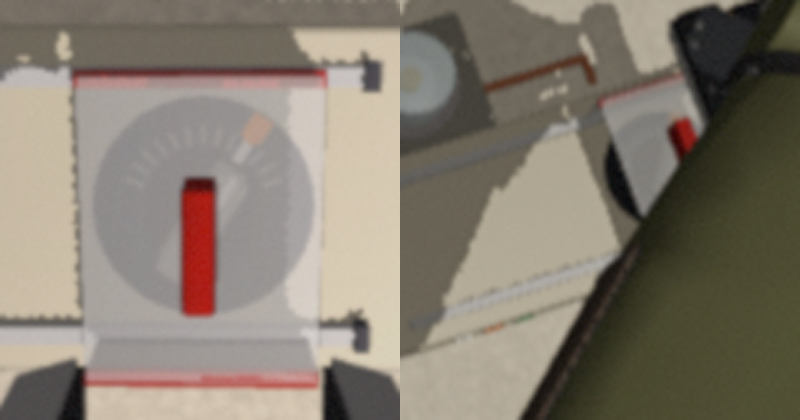

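The cover is home: the fin at (562.5,-303.5) sits over the knob axis, and the pointer still lines up with the orange mark through the clear cover. Now the pedal: pad position from the treadle's end edge and base front edge in the first top picture.

```bash
python3 -m handwheel '[[0.01,-0.05,0,2],[0.03,-0.11,0,4],[0.04,-0.17,0,6],[0.055,-0.23,0,7.4],[0.065,-0.29,0,7.4]]' 1 10; python3 - <<'E'
from h import *
c=cams.get_calibration('top');P=lambda x,y,z:onz(c,165+x/5.26,170+y/5.26,z).round(1)
e=P(223,362,88);print('treadle end',e);u=np.array([np.cos(np.radians(8.6)),np.sin(np.radians(8.6))])
print('pad',e[:2]+30.5*u);f=P(251,428,10);print('front',f,'base ctr',f[:2]+95*u)
print('cheek mid z44',(P(283,75,44)+P(98,100,44))/2)
shift([505,226,230],9)
E
```

```text
clock: 17.12
eef_pos: [544.6, -7.3, 248.0]
eef_rot: [-3.116, 0.018, 0.157]
wrist_force: [0.6, 0.3, -0.4]
finger_gap: 1.6
treadle end [467.8 216.3  88. ]
pad [497.95706962 220.86082798]
front [444.7 214.3  10. ] base ctr [538.6318562  228.50585763]
cheek mid z44 [612.6  239.95  44.  ]
from [544.6  -7.3 248. ] yaw 9.0 shift [-0.0024 -0.2361  0.024 ] turn -0.0 clk 17.125 F [ 0.6  0.3 -0.4] q6 1.32
```

```bash
python3 -m handwheel '[[-0.01,-0.055,0.02,0],[-0.02,-0.11,0.05,0],[-0.03,-0.17,0.09,0],[-0.042,-0.225,0.13,0],[-0.042,-0.235,0.13,0]]'; python3 - <<'E'
from h import *
im,c=grab('wrist','w8.png');H,S,V=cv2.split(cv2.cvtColor(im,cv2.COLOR_RGB2HSV))
shift([499,223.5,75],8.5)
m=(H>15)&(H<35)&(S>140)&(V>80);n,l,s,ce=cv2.connectedComponentsWithStats(m.astype(np.uint8))
print([(ce[i].round(),s[i,4]) for i in range(1,n) if s[i,4]>40])
print('pad',proj(c,[499,223.5,79]))
cv2.imwrite('pics/w8b.png',im[:,:,::-1])
E
```

```text
clock: 17.75
eef_pos: [460.9, 222.4, 121.3]
eef_rot: [-3.117, 0.023, 0.159]
wrist_force: [0.6, -0.2, 0.7]
finger_gap: 0.4
from [460.6 223.9 121.1] yaw 9.1 shift [0.0389 0.0076 0.0451] turn 0.6 clk 17.8 F [-0.8  1.3 -0.8] q6 1.76
[(array([133.,  33.]), np.int32(219)), (array([162.,  38.]), np.int32(206)), (array([119.,  58.]), np.int32(199)), (array([175.,  66.]), np.int32(188)), (array([133.,  85.]), np.int32(179)), (array([160.,  90.]), np.int32(177)), (array([291.,  89.]), np.int32(612)), (array([289., 107.]), np.int32(551)), (array([288., 125.]), np.int32(568)), (array([409., 144.]), np.int32(479)), (array([289., 144.]), np.int32(571)), (array([289., 162.]), np.int32(567)), (array([288., 180.]), np.int32(552)), (array([289., 199.]), np.int32(586)), (array([287., 333.]), np.int32(188)), (array([275., 333.]), np.int32(179)), (array([ 69., 353.]), np.int32(315)), (array([ 77., 366.]), np.int32(397)), (array([221., 391.]), np.int32(4353))]
pad [288.25917564 169.59737326]
```

View pics/w8b.png

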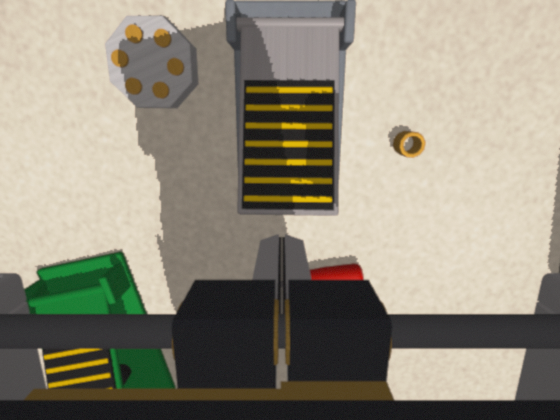

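The pedal is centred at column 289, ribs from rows 89 to 199, treadle end at row 213. The pad I computed at (288,170) is 29 mm from the end (32 expected), so I'll go 2–3 mm further.

```bash
python3 -m handwheel '[[0.02,0.004,0,0],[0.041,0.0076,0,0],[0.041,0.0076,0.02,0],[0.041,0.0076,0.04,0],[0.041,0.0076,0.045,0]]'; python3 -m handwheel '[[0,0,0.005,0],[0,0,0.01,0],[0,0,0.015,0],[0,0,0.015,0]]';python3 -m handwheel '[[0,0,0.003,0],[0,0,0.006,0],[0,0,0.009,0],[0,0,0.01,0]]'
```

```text
clock: 18.42
eef_pos: [500.2, 223.0, 73.2]
eef_rot: [-3.117, 0.027, 0.159]
wrist_force: [0.9, -0.6, -0.7]
finger_gap: 0.4
clock: 18.92
eef_pos: [500.0, 223.4, 58.5]
eef_rot: [-3.117, 0.026, 0.159]
wrist_force: [-1.0, -0.2, 5.4]
finger_gap: 0.3
clock: 19.42
eef_pos: [499.9, 223.7, 49.2]
eef_rot: [-3.117, 0.025, 0.159]
wrist_force: [-2.9, -2.6, 8.0]
finger_gap: 0.4
```

Contact came at about z=59, so the stop is expected near reported z≈26. Pressing on.

```bash
python3 -m handwheel '[[0,0,0.004,0],[0,0,0.008,0],[0,0,0.012,0],[0,0,0.016,0],[0,0,0.018,0]]'; python3 -m handwheel '[[0,0,0.003,0],[0,0,0.006,0],[0,0,0.008,0]]'
```

```text
clock: 20.05
eef_pos: [499.2, 224.0, 32.0]
eef_rot: [-3.117, 0.026, 0.159]
wrist_force: [-7.5, -2.6, 12.3]
finger_gap: 0.4
clock: 20.42
eef_pos: [498.6, 224.0, 24.9]
eef_rot: [-3.118, 0.026, 0.159]
wrist_force: [-8.6, -3.3, 19.5]
finger_gap: 0.5
```

```bash
python3 -m handwheel '[[0,0,0.003,0],[0,0,0.004,0],[0,0,0.004,0],[0,0,0.004,0],[0,0,0.004,0]]'; python3 -m handwheel '[[0,0,0.002,0],[0,0,0.002,0],[0,0,0.002,0],[0,0,0.002,0],[0,0,0.002,0]]';python3 -m handwheel '[[0,0,0.002,0],[0,0,0.002,0],[0,0,0.002,0],[0,0,0.002,0],[0,0,0.002,0]]'
```

```text
clock: 21.05
eef_pos: [498.7, 224.1, 24.3]
eef_rot: [-3.118, 0.026, 0.16]
wrist_force: [-16.8, -9.3, 41.7]
finger_gap: 0.7
clock: 21.68
eef_pos: [498.6, 224.0, 24.6]
eef_rot: [-3.118, 0.025, 0.16]
wrist_force: [-12.7, -6.7, 28.6]
finger_gap: 0.5
clock: 22.3
eef_pos: [498.6, 224.0, 24.7]
eef_rot: [-3.118, 0.025, 0.16]
wrist_force: [-11.6, -5.6, 25.9]
finger_gap: 0.5
```

It was at the stop from about 20.4 to 22.3 s. Release.

```bash
python3 -m handwheel '[[0,0,-0.008,0],[0,0,-0.02,0],[0,0,-0.035,0],[0,0,-0.055,0],[0,0,-0.1,0]]'; python3 -m handwheel '[[0,0,-0.06,0],[0,0,-0.1,0],[-0.04,0,-0.1,0],[-0.04,0,-0.1,0]]'; python3 - <<'E'
from h import *
im,c=grab('side','s9.png');a=cv2.imread('pics/side0.png');b=im[:,:,::-1]
def rib(i):
    H,S,V=cv2.split(cv2.cvtColor(np.ascontiguousarray(i),cv2.COLOR_BGR2HSV));m=(H>15)&(H<35)&(S>140)&(V>80);m[:270]=0;m[345:]=0;m[:,:230]=0;m[:,300:]=0
    n,l,s,ce=cv2.connectedComponentsWithStats(m.astype(np.uint8));return sorted([tuple(ce[k].round(1).tolist()) for k in range(1,n) if s[k,4]>20])
print(rib(a));print(rib(b))
for nm,(u0,u1,v0,v1) in dict(holder=(200,247,345,392),stub=(255,277,262,280),driver=(315,340,282,340)).items():
    print(nm,np.abs(a[v0:v1,u0:u1].astype(int)-b[v0:v1,u0:u1]).mean().round(1))
print(read_state()['wrist_force'])
H,S,V=cv2.split(cv2.cvtColor(np.ascontiguousarray(b),cv2.COLOR_BGR2HSV));m=((H<6)|(H>174))&(S>150)&(V>60);m[:,:225]=0;m[:,340:]=0;m[225:]=0;m[:100]=0
n,l,s,ce=cv2.connectedComponentsWithStats(m.astype(np.uint8));print('fin',[(ce[k].round(1),s[k,4]) for k in range(1,n) if s[k,4]>40],proj(c,[562.3,-303.5,117]))
im2,c2=grab('top','t9.png');H,S,V=cv2.split(cv2.cvtColor(im2,cv2.COLOR_RGB2HSV));m=((H<6)|(H>174))&(S>150);m[:150]=0;m[260:]=0;m[:,330:]&=True;m[:,:330]=0
n,l,s,ce=cv2.connectedComponentsWithStats(m.astype(np.uint8));print('fin top',[(ce[k].round(1),s[k,4],onz(c2,*ce[k],122).round(1)) for k in range(1,n) if s[k,4]>30])
E
```

```text
clock: 22.92
eef_pos: [500.4, 221.7, 124.2]
eef_rot: [-3.118, 0.029, 0.16]
wrist_force: [0.4, -0.3, 0.2]
finger_gap: 0.8
clock: 23.42
eef_pos: [462.8, 213.4, 226.0]
eef_rot: [-3.118, 0.028, 0.161]
wrist_force: [0.2, -0.6, 0.7]
finger_gap: 0.7
[(241.0, 302.6), (247.2, 302.0), (253.5, 300.9), (259.9, 300.1), (265.9, 272.4), (266.3, 299.0), (272.7, 298.1), (279.3, 297.8)]
[(240.8, 302.9), (247.2, 301.8), (253.4, 301.2), (259.7, 300.2), (265.7, 273.1), (266.3, 298.7), (272.9, 296.7), (279.4, 295.7)]
holder 52.3
stub 28.4
driver 35.7
[ 1.11378703 -0.20633922 -1.02276615]
fin [] [285.49491784 130.93139876]
fin top [(array([416. , 194.3]), np.int32(109), array([ 560.8, -301.2,  122. ]))]
```

The pedal is fully up again: the ribs match the first picture within 2 px. One last numeric check of the bystanders, and of the cover centring from the stored picture.

```bash
python3 - <<'E'
from h import *
a=cv2.imread('pics/top0.png');b=cv2.imread('pics/t9.png')
def f(i,box,lo,hi,s0,v0=0):
    u0,u1,v_0,v1=box;H,S,V=cv2.split(cv2.cvtColor(np.ascontiguousarray(i[v_0:v1,u0:u1]),cv2.COLOR_BGR2HSV))
    m=(((H>=lo)&(H<hi)) if lo<hi else ((H>=lo)|(H<hi)))&(S>s0)&(V>v0);return (np.argwhere(m).mean(0)[::-1]+[u0,v_0]).round(1),m.sum()
for n,bx,p in(('holder studs',(140,180,190,228),(8,28,110)),('stub',(238,262,208,228),(8,28,110)),('driver',(215,250,262,288),(174,6,150))):
    print(n,f(a,bx,*p),f(b,bx,*p))
# centring with the wrist pose of w7 (eef 564.9,-305.8,242.6), from the two poses relative to camera axis
from scipy.spatial.transform import Rotation as Ro
s=read_state();w=cams.get_calibration('wrist');Rt=Ro.from_euler('xyz',s['eef_rot']).as_matrix();R=np.array(w['R']);t=np.array(w['t'])
Rct=R@Rt;tct=R@s['eef_pos']+t      # tool->camera
R7=Ro.from_euler('xyz',[-3.12,0.008,0.286]).as_matrix();p7=np.array([564.9,-305.8,242.6])
c=dict(w);c['R']=Rct@R7.T;c['t']=tct-c['R']@p7
d=onz(c,282,182.7,46);fn=onz(c,279.5,197.2,125);u=np.array([np.sin(.283),-np.cos(.283),0])
print('dial',d,'fin',fn,'fin-dial along travel',((fn-d)@u).round(1))
E
```

```text
holder studs (array([158. , 207.7]), np.int64(82)) (array([157.6, 224.3]), np.int64(7))
stub (array([249.7, 217.7]), np.int64(33)) (array([249.7, 217.8]), np.int64(32))
driver (array([233.6, 274.6]), np.int64(196)) (array([240.3, 272.3]), np.int64(77))
dial [ 562.72300299 -303.70353605   46.        ] fin [ 562.63171097 -302.67927495  125.        ] fin-dial along travel -1.0
```

```bash
python3 -m handwheel '[[0,0,0,0],[0,0,0,0],[0,0,0,0],[0,0,0,0]]'; python3 -c "
from h import *
print(manip.sign_off())"
```

```text
clock: 24.02
eef_pos: [464.3, 213.5, 225.3]
eef_rot: [-3.119, 0.029, 0.16]
wrist_force: [0.5, -0.4, -0.4]
finger_gap: 0.4
the job is handed in; nothing more can be done
None
```

The purge was run in the order asked and handed in at about 24 s, with the robot touching nothing.

- **Knob:** I turned it about 53° clockwise. After release, the pointer and the orange mark lined up within 0.1 px across, and they still lined up when seen through the cover.
- **Cover:** I slid it about 155 mm until it hit a hard stop at about 50 N with no further motion. The fin is about 1 mm from the dial axis along the travel. The nominal travel is 160 mm, so either the cover was not parked at exactly 0 or my first estimate of the fin was a few mm off.
- **Pedal:** I used the larger grey pedal. It was at its stop (reported tool z about 25 mm, 20–42 N) for about 2 s. After release, the ribs were back within about 2 px of the first picture.

**What went wrong or stayed unchecked:**
- The first pinch on the knob closed above the bar. The fingertips stood about 30 mm higher than the stated tool geometry, so I went lower and gripped the bar at 14 mm.
- The brass stub had not moved. The arm hid the holder almost completely, and the screwdriver partly, in the last top picture, so I could not check either at the end. No contact showed in the forces there.

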